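# Feed a block along the sanding-board fence with a push stick

## Task

Pick up the orange push stick and use it to slide the dark wooden block against the metal fence of the sanding board before it reaches the grey strip, then feed the block along the fence, never leaving it, across the strip until it meets the wooden stop; the gripper must not touch the block and the block must not be lifted. Then stand the push stick upright on the bare desk, off the board, and let go; leave the turned wooden stand where it is.

Things in the scene. Friction and masses are not known exactly. Their poses are not given: they have to be found in the camera images.
- sanding_board: Fixed light-wood board 150 x 320 x 12 mm (x, y, z), origin mid-underside. Feed is its +y. Aluminium fence along the +x side, full length: inner face x = +45, 15 thick, top at z = 37 mm. Wooden stop at the +y end: x -10 to +45, inner face y = +120, top z = 32. Flush grey sanding strip: y 0 to 120, x -42 to +42. Block fully home: its origin at x = +25, y = +90, z = 12.
- block: Dark wooden block 40 x 60 x 30 mm (x, y, z), about 90 g, origin mid-underside. It lies flat on the board before the strip, 10 to 35 mm off the fence, its y axis within 0.15 rad of the board's y.
- push_stick: Orange push stick, 90 mm high, 120 g, upright on the desk. Origin: underside, below the handle axis. Handle 28 (x) x 16 (y) mm, z 24 to 90. L-shaped foot, z 0 to 24: heel x -28 to +18, y -16 to +9, its +y face pushes the block's back end; side lip x -28 to -16, y up to +45, its +x face presses the block's side away from the fence. Block seated in the L, axes parallel: its origin at x = +4, y = +39.
- wood_stand: Turned wooden stand (round foot, slim neck), 88 mm across and 90 mm high, a bystander standing upright on the desk; its place and the push stick's may be swapped. Origin at the centre of its underside.
Not all that is in view belongs to the job. What is shaped like the block but red or yellow is not meant.

How it is judged:
On the way, in this order (a step that is already met when the one before it is completed fails the run):
1. the block lies along the fence, before the strip (x of block in the frame of sanding_board above 0.017 m and y of block in the frame of sanding_board below -0.02 m and angle between the y axis of block and the y axis of sanding_board, either way round below 0.17 rad), for 0.1 s.
2. the push stick feeds the block across the strip, along the fence (x of block in the frame of sanding_board above 0.015 m and y of block in the frame of sanding_board between 0 and 0.07 m and contact force between push_stick and block above 0.1 N).
At the end, for the whole second after the job is handed in: The block lies flat on the board, its side within 10 mm of the fence and parallel to it within 10 degrees, its front end within 12 mm of the stop; the push stick stands upright (within 10 degrees) on the desk surface, off the board; both at rest (x of block in the frame of sanding_board between 0.015 and 0.035 m and y of block in the frame of sanding_board between 0.078 and 0.1 m and z of block in the frame of sanding_board below 0.018 m and angle between the y axis of block and the y axis of sanding_board, either way round below 0.17 rad and linear speed of each of block, push_stick below 0.01 m/s and height (world z) of push_stick below 0.008 m and angle between push_stick's own z axis and vertical below 0.17 rad); the robot touches nothing.
It fails at once if the gripper or arm touches the block (contact force between any of the fingers, the arm and block above 0.5 N).
It fails at once if the block is more than 10 mm off the fence once its front has reached the strip (y of block in the frame of sanding_board above -0.028 m and x of block in the frame of sanding_board below 0.015 m).
It fails at once if the block is lifted or tipped (z of block in the frame of sanding_board above 0.022 m or angle between block's own z axis and vertical above 0.25 rad).
It fails at once if the wooden stand is displaced by more than 30 mm (distance of wood_stand from where it was at the start of the episode above 0.03 m).
It also fails if it takes over 59 s, if anything falls off the work surface, if the arm or the gripper's body presses on something with over 40 N, if the wrist force passes 120 N, or if a joint passes its speed limit or range.

## Robot

A 6-joint arm with a two-finger parallel gripper is mounted at the origin on a cart in front of the work surface, level with it; the furniture and walls round the work are solid. World frame = base frame: x ahead of the robot, y to its left, z up, the work surface at z = 0. Lengths are in m, angles in rad, forces in N, time in s.
With the tool pointing down it reaches from about 0.2 to 0.875 m from the base axis. Payload 3.4 kg.
Tool frame: the origin (TCP) lies between the finger pads; the fingertips stand 25 mm ahead of it and the grasp point (between the pads) lies 6 mm ahead of it (r.nose_length is the z of the fingertips in the tool frame, in m); z points along the fingers, y is the line along which they close (so a half turn about z gives the same grasp; the last joint's range is limited). The gripper opens to 94 mm and grips with 3 to 60 N. Pads are 16 mm wide; open, the fingers measure 119 mm over their backs; the gripper's body (75 mm by 177 mm) begins 78 mm behind the grasp point.
Start: joints at [-1.433, 0.276, 1.505, -0, 1.361, -0.121], TCP at [0.147, -0.556, 0.23] pointing down, gripper open.
Joint ranges: [-2.89, 2.89], [-0.75, 2.08], [0.22, 2.7], [-1.18, 4.32], [0.11, 2.71], [-2.7, 2.7]. Speed limits (rad/s): [2.57, 2.57, 3.14, 3.14, 3.14, 3.14].

## Interface

Orientations are given as a unit quaternion [w, x, y, z].
In Python, from plant import r, gripper_to, inverse_kinematics, vision, models, telemetry gives the robot as it stands. Calls block until the motion is done:
- r.move_to(position, orientation): joint-space move of the TCP to a pose.
- r.move_l(position, rot=None, vel=0.15, guard=None): straight line of the TCP; rot=None keeps the orientation; vel is the mean speed in m/s. With guard (N) it stops when the force on the tool has changed by that much, and returns True; else False.
- r.movej(angles): joint-space move.
- gripper_to(opening, f_grip=None): finger opening in m; f_grip is the grip in N (None keeps the last); returns when the fingers have stopped.
- r.hold(seconds).
- inverse_kinematics(position, orientation): joint angles nearest the present ones, or None.
- vision.snapshot(name): name is "side" or "top" or "wrist"; returns the picture (480x640x3 uint8, red, green, blue); there is no depth.
- vision.get_calibration(name): a dict with "fx", "fy", "cx", "cy" (pixels), "position" and "orientation" of the camera in the world. Camera axes: x right, y down, z forward; pixel columns grow to the right and rows downward; lengths in m; the calibration is good to about 2 mm. The wrist camera is an equidistant fisheye: a pixel r from the principal point sees the ray r / f radians off the axis. A picture is of the moment at which its call begins: read the wrist's pose just before it. get_calibration takes no time and is no camera call; for the wrist camera it gives the pose at the moment of the call.
A pose or a line that the arm cannot do raises r.PlanningError and nothing moves.
- r.sign_off(): hands the job in; it is judged then, once.
Trained networks look in the newest picture that a camera, given by its name, has taken for a name from the list of things; names that differ only in an ending like _2 or _b are one class to them, and where a whole thing is asked for, a point or a joint stands for the part that bears it (a point fixed in the world has none). Each returns a list of dicts, best first, with "score" (0 to 1); they miss things now and then, are a little off and sometimes report something else, mostly with a low value. They report only what shows in the picture. A call takes as long as a camera call. They do not tell look-alikes from the thing itself.
- models.boxes_of(thing, camera): "at" ([x, y, z] in m, in world coordinates, good to about 4 mm: the middle of the surface that is visible of it).
- models.regions_of(thing, camera): "pixels" (480x640 bool, what is visible of it).
- models.mark_of(thing, camera): "at" ([x, y, z] in m, in world coordinates, good to about 4 mm: a listed point, or the origin of a listed thing).
Readings, each from a call of its own:
- telemetry.current_t(): time.
- telemetry.current_joints(): joint angles.
- telemetry.current_dq(): joint speeds.
- telemetry.current_joint_efforts(): joint torques, N m.
- telemetry.current_ee_pos(): TCP position.
- telemetry.current_tool_rot(): TCP orientation.
- telemetry.current_wrist_force(): force on the tool from outside, world axes, zero at the start.
- telemetry.current_torque(): the same for the moment, N m.
- telemetry.current_opening(): finger opening in m.
- telemetry.current_finger_force(): force on a finger pad.
Only numpy, scipy, OpenCV 4.12 (cv2) and the standard library are available. Lean on these libraries where they do the work, as an engineer would, in place of code of your own. Each camera call takes 0.05 s, during which the arm holds its last target. There are 200 camera calls.

## Working session

There is one attempt and no reset: what is moved stays moved. The work goes in short steps, each a Python script; the robot and the scene stay as the last script left them, time stands still between calls to the robot, and variables do not carry over. Pictures are saved under pics/ and viewed, at most 10 in all, crops included, and the job is handed in when it is done.

```bash
ls; mkdir -p pics
python3 - <<'E'
from plant import r, vision, models, telemetry
import cv2,numpy as np
for c in("top","side"):
    im=vision.snapshot(c); cv2.imwrite(f"pics/{c}0.png",im[:,:,::-1])
    k=vision.get_calibration(c); print(c,{a:np.round(b,4).tolist() for a,b in k.items()})
    for t in("sanding_board","block","push_stick","wood_stand"):
        for f in("boxes_of","mark_of"):
            print(t,f,[(np.round(d["at"],3).tolist(),round(d["score"],2)) for d in getattr(models,f)(t,c)][:4])
print(telemetry.current_t(),telemetry.current_tool_rot())
E
```

```text
pics
top {'fx': 579.6061, 'fy': 579.6061, 'cx': 308.0198, 'cy': 246.7889, 'position': [0.3414, 0.0034, 1.4142], 'orientation': [-0.0369, 0.7128, -0.6997, 0.0328]}
sanding_board boxes_of [([0.538, 0.015, 0.009], 0.77)]
sanding_board mark_of [([0.537, 0.003, -0.002], 0.92)]
block boxes_of [([0.53, -0.088, 0.042], 0.81), ([0.4, -0.247, 0.032], 0.71), ([0.375, -0.153, 0.029], 0.65)]
block mark_of [([0.377, -0.151, -0.002], 0.86), ([0.403, -0.248, 0.0], 0.61), ([0.531, -0.088, 0.012], 0.59)]
push_stick boxes_of [([0.51, -0.3, 0.028], 0.78)]
push_stick mark_of [([0.517, -0.307, 0.002], 0.93)]
wood_stand boxes_of [([0.501, 0.336, 0.016], 0.91)]
wood_stand mark_of []
side {'fx': 503.129, 'fy': 503.129, 'cx': 323.304, 'cy': 235.9714, 'position': [0.964, -0.4508, 1.0826], 'orientation': [-0.2676, 0.8772, 0.3832, -0.11]}
sanding_board boxes_of [([0.549, -0.0, 0.012], 0.93)]
sanding_board mark_of [([0.536, 0.004, 0.0], 0.83)]
block boxes_of [([0.383, -0.153, 0.029], 0.85), ([0.413, -0.249, 0.028], 0.81)]
block mark_of [([0.537, -0.086, 0.008], 0.84), ([0.408, -0.25, 0.001], 0.74), ([0.374, -0.149, -0.001], 0.72)]
push_stick boxes_of [([0.506, -0.317, 0.024], 0.63)]
push_stick mark_of [([0.516, -0.31, 0.002], 0.53)]
wood_stand boxes_of []
wood_stand mark_of [([0.507, 0.342, 0.001], 0.61)]
0.9 [ 5.33899155e-05  9.91637045e-01  1.29058001e-01 -2.01668058e-05]
```

View pics/top0.png

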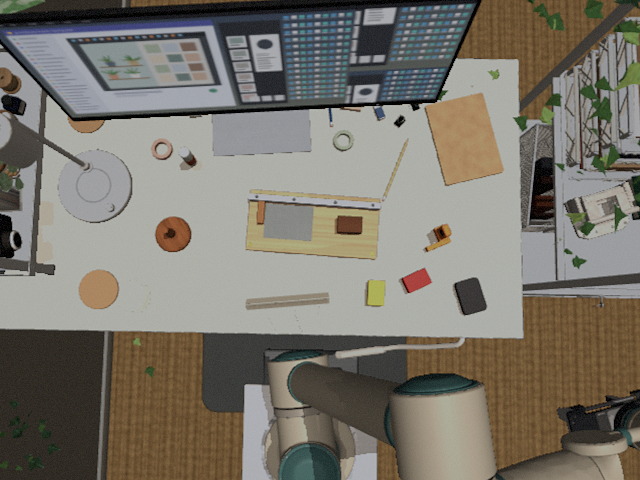

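View pics/side0.png

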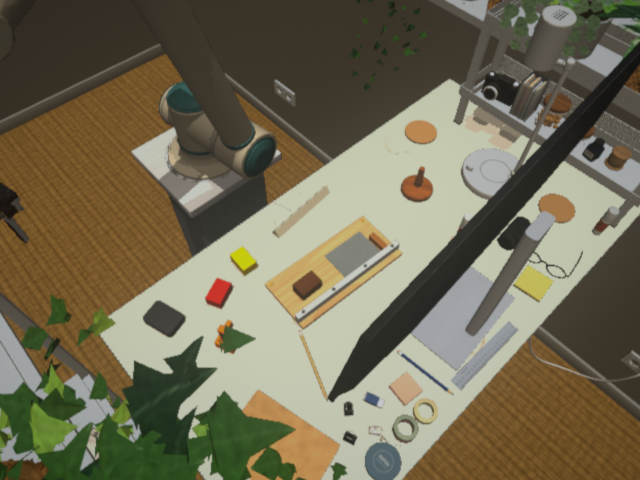

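```bash
cat > h.py <<'E'
import numpy as np,cv2
from scipy.optimize import minimize
from scipy.spatial.transform import Rotation as R
from plant import r, gripper_to, inverse_kinematics, vision, models, telemetry
def B(x0,x1,y0,y1,z0,z1): return np.array([[x,y,z] for x in(x0,x1) for y in(y0,y1) for z in(z0,z1)])/1e3
M={"sanding_board":([B(-75,75,-160,160,0,12),B(45,60,-160,160,0,37),B(-10,45,120,140,0,32)],0),
 "block":([B(-20,20,-30,30,0,30)],.012),
 "push_stick":([B(-14,14,-8,8,24,90),B(-28,18,-16,9,0,24),B(-28,-16,-16,45,0,24)],0)}
def cal(c): return {k:np.array(v) if np.ndim(v) else v for k,v in vision.get_calibration(c).items()}
def project(P,k,fish):
    q=k["orientation"]; C=R.from_quat([q[1],q[2],q[3],q[0]]).inv().apply(P-k["position"])
    if fish:
        n=np.hypot(C[:,0],C[:,1])+1e-12; s=np.arctan2(n,C[:,2])/n
    else: s=1/C[:,2]
    return np.c_[k["fx"]*C[:,0]*s+k["cx"],k["fy"]*C[:,1]*s+k["cy"]]
def place(P,p,z): return R.from_euler("z",p[2]).apply(P)+[p[0],p[1],z]
S=4
def sil(thing,p,k,fish,win):
    x0,y0,w,h=win; m=np.zeros((h*S,w*S),np.uint8); bs,z=M[thing]
    for b in bs:
        u=(project(place(b,p,z),k,fish)-[x0-.5,y0-.5])*S-.5
        cv2.fillConvexPoly(m,cv2.convexHull(np.round(u*16).astype(np.int32).reshape(-1,1,2)),1,shift=4)
    return m.astype(bool)
def fit(thing,views,p0,yaws):
    """views: list of (mask,cal,fish); returns best IoU and pose x,y,yaw"""
    D=[]
    for m,k,f in views:
        v,u=np.nonzero(m); x0,y0=max(u.min()-12,0),max(v.min()-12,0); x1,y1=min(u.max()+13,640),min(v.max()+13,480)
        D.append((np.kron(m[y0:y1,x0:x1],np.ones((S,S)))>0,k,f,(x0,y0,x1-x0,y1-y0)))
    def cost(p):
        c=0
        for m,k,f,w in D:
            s=sil(thing,p,k,f,w); c+=1-(s&m).sum()/(s|m).sum()
        return c/len(D)
    best=None
    for y in yaws:
        i=[p0[0],p0[1],y]; sx=np.array([i]+[np.add(i,d) for d in([.012,0,0],[0,.012,0],[0,0,.2])])
        o=minimize(cost,i,method="Nelder-Mead",options=dict(initial_simplex=sx,xatol=2e-4,fatol=1e-4))
        if best is None or o.fun<best[0]: best=(o.fun,o.x)
    return 1-best[0],best[1]
def pick(thing,c,xy,k,fish,z=.02):
    """network mask nearest the expected place"""
    e=project(np.array([[*xy,z]]),k,fish)[0]; L=models.regions_of(thing,c)
    L=[d["pixels"] for d in L if d["pixels"].sum()>30]
    if not L: return None
    return min(L,key=lambda m:np.hypot(*(np.argwhere(m).mean(0)[::-1]-e)))
def down(t): return [0,np.cos(t/2),np.sin(t/2),0]
E
python3 - <<'E'
from h import *
G={"sanding_board":((.537,.003),[0,.1,-.1]),"block":((.533,-.087),[0,.1,-.1]),"push_stick":((.516,-.308),np.arange(0,6.28,.785))}
V={}
for c in("top","side"):
    im=vision.snapshot(c);k=cal(c)
    for t,(xy,_) in G.items():
        m=pick(t,c,xy,k,False)
        if m is not None: V[t,c]=(m,k,False)
for t,(xy,ys) in G.items():
    for cs in (["top"],["side"]) if t!="push_stick" else (["top"],):
        v=[V[t,c] for c in cs if (t,c) in V]
        if v: print(t,cs,[x[0].sum() for x in v],fit(t,v,xy,ys))
r.move_to([.50,-.32,.33],down(0.2)) 
k=cal("wrist"); im=vision.snapshot("wrist"); cv2.imwrite("pics/w0.png",im[:,:,::-1]); print(k,telemetry.current_ee_pos(),telemetry.current_t())
for t,(xy,ys) in G.items():
    m=pick(t,"wrist",xy,k,True)
    if m is not None: print("wrist",t,m.sum(),fit(t,[(m,k,True)],xy,ys))
im=vision.snapshot("top");
E
```

```text
sanding_board ['top'] [np.int64(7520)] (np.float64(0.9218321174055766), array([ 0.53765816,  0.00099793, -0.05853136]))
sanding_board ['side'] [np.int64(6474)] (np.float64(0.8883945442677019), array([ 0.53748767,  0.00358725, -0.05690779]))
block ['top'] [np.int64(425)] (np.float64(0.8965790516444327), array([ 0.53573766, -0.08600137,  0.01691044]))
block ['side'] [np.int64(480)] (np.float64(0.8456117167712807), array([ 0.5337625 , -0.08502759,  0.01453636]))
push_stick ['top'] [np.int64(378)] (np.float64(0.8747686613201727), array([ 0.51834018, -0.3075169 ,  0.38947114]))
{'fx': 371.64829954431775, 'fy': 371.64829954431775, 'cx': 318.6451217479248, 'cy': 243.05428160465357, 'position': array([ 0.56919147, -0.30768089,  0.4844015 ]), 'orientation': array([ 0.09515723,  0.76758736, -0.62902219, -0.07801171])} [ 0.49921497 -0.32092624  0.32959148] 2.95
wrist sanding_board 17237 (np.float64(0.8977264118939322), array([ 0.54114651,  0.0032946 , -0.05488749]))
wrist block 1381 (np.float64(0.0), array([ 0.533, -0.087,  0.   ]))
wrist push_stick 1092 (np.float64(0.9234200743494424), array([ 0.52046176, -0.30751031,  6.70529345]))
```

View pics/w0.png

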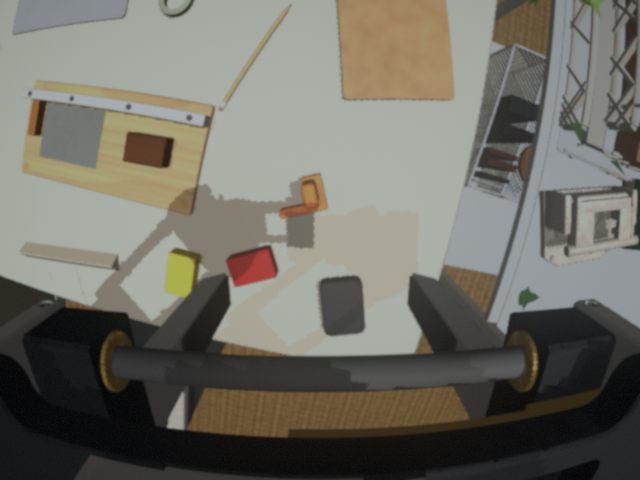

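The block is the dark brown one on the board, at wrist (148,149) and top (349,225). The look-alikes are red at wrist (252,266) and yellow at wrist (182,272). Both lie off the board in the wrong colour. The push stick is at wrist (310,193), with its lip pointing left. Next I'll take closer two-place wrist views and the confirming crop.

Run:
```python
from h import *
G={"sanding_board":((.538,.002),[-.057]),"block":((.534,-.086),[0.015]),"push_stick":((.520,-.3075),[.4])}
V={t:[] for t in G}
for i,(p,use) in enumerate([([.46,-.29,.22],["push_stick"]),([.44,-.33,.28],["push_stick"]),([.45,-.10,.22],["block","sanding_board"]),([.47,-.06,.30],["block","sanding_board"])]):
    r.move_to(p,down(0.0)); r.hold(.2)
    k=cal("wrist"); im=vision.snapshot("wrist")
    if i==2: cv2.imwrite("pics/crop.png",cv2.resize(im[:360,:,::-1],(800,450)))
    for t in use:
        m=pick(t,"wrist",G[t][0],k,True)
        if m is not None: V[t].append((m,k,True)); print(i,t,m.sum(),fit(t,[V[t][-1]],*G[t]))
for t in V:
    b,z=M[t]
    for dz in(-.008,-.004,0,.004,.008) if len(V[t])>1 else ():
        M[t]=(b,z+dz); print(t,dz,fit(t,V[t],*G[t]))
    M[t]=(b,z)
print(telemetry.current_t())
```

```text
0 push_stick 1825 (np.float64(0.9569172331067572), array([ 0.52029171, -0.30713336,  0.41936183]))
1 push_stick 1356 (np.float64(0.9132021041914136), array([ 0.52029754, -0.30746242,  0.39753811]))
2 block 2953 (np.float64(0.9732432488274552), array([ 0.53633697, -0.08668243, -0.02846137]))
2 sanding_board 39389 (np.float64(0.894474522059363), array([ 0.5419306 ,  0.00136693, -0.05727082]))
3 block 1944 (np.float64(0.9517933735314229), array([ 0.53664262, -0.08686724, -0.04005829]))
block -0.008 (np.float64(0.9572443480823475), array([ 0.53664448, -0.08686064, -0.02473761]))
block -0.004 (np.float64(0.9655325446381324), array([ 0.5364939 , -0.08679195, -0.03289771]))
block 0 (np.float64(0.962276011580695), array([ 0.53633187, -0.08674197, -0.02723783]))
block 0.004 (np.float64(0.9495221569541076), array([ 0.53626283, -0.08671907, -0.01392225]))
block 0.008 (np.float64(0.9313069050447649), array([ 0.53642513, -0.08643051, -0.01121396]))
push_stick -0.008 (np.float64(0.9282204286945848), array([ 0.51988753, -0.3073551 ,  0.41094897]))
push_stick -0.004 (np.float64(0.9359800540831529), array([ 0.52007991, -0.30732504,  0.41004428]))
push_stick 0 (np.float64(0.9323934281758728), array([ 0.52023773, -0.30726363,  0.40845658]))
push_stick 0.004 (np.float64(0.9190137910410576), array([ 0.52047682, -0.30709002,  0.41132563]))
push_stick 0.008 (np.float64(0.9007964963263755), array([ 0.52050195, -0.30678359,  0.40949439]))
6.8
```

View pics/crop.png

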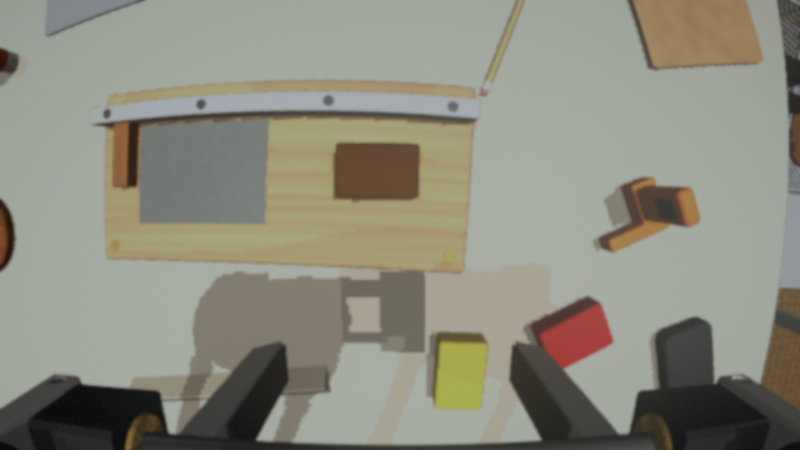

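The crop confirms it: the dark brown block at crop (377,170) lies alone on the board before the strip. The red and yellow blocks are off the board. Two-view heights agree to about 2 mm, so I'll grasp the stick.

```bash
cat >> h.py <<'E'
BD=np.array([.540,.0018,-.057])
def W(bx,by,z): # board frame mm, world z of stick underside (m) -> TCP
    c,s=np.cos(BD[2]),np.sin(BD[2]); x,y=bx/1e3,by/1e3
    return [BD[0]+c*x-s*y,BD[1]+s*x+c*y,z+.072]
def inB():
    p=np.array(telemetry.current_ee_pos()); c,s=np.cos(BD[2]),np.sin(BD[2]); d=p[:2]-BD[:2]
    return np.round([1e3*(c*d[0]+s*d[1]),1e3*(-s*d[0]+c*d[1]),1e3*(p[2]-.072)],1)
def F(): return np.round(telemetry.current_wrist_force(),2)
E
python3 - <<'E'
from h import *
q=down(.41)
gripper_to(.06)
r.move_to([.5202,-.3073,.16],q)
print(r.move_l([.5202,-.3073,.072],vel=.1,guard=8))
gripper_to(0.005,30); print(telemetry.current_opening(),F())
r.move_l([.5202,-.3073,.172],vel=.12); print(telemetry.current_opening(),telemetry.current_finger_force(),F())
p=W(-14,-134,.08); r.move_to(p,down(-.057)); r.hold(.2)
k=cal("wrist"); im=vision.snapshot("wrist"); cv2.imwrite("pics/held.png",im[:,:,::-1])
m=pick("push_stick","wrist",p[:2],k,True,.1)
b,_=M["push_stick"]; M["push_stick"]=(b,telemetry.current_ee_pos()[2]-.072)
if m is not None: print(m.sum(),fit("push_stick",[(m,k,True)],p[:2],[-.057]),telemetry.current_ee_pos())
print(telemetry.current_t())
E
```

```text
False
0.015399514838250892 [-0.32  0.21 -1.  ]
0.01616004439197386 29.994208216667175 [-0.09 -0.77 -1.76]
4891 (np.float64(0.7032197769610266), array([ 0.51918846, -0.13372112, -0.07921309])) [ 0.51861337 -0.1323594   0.1519681 ]
12.4167
```

View pics/held.png

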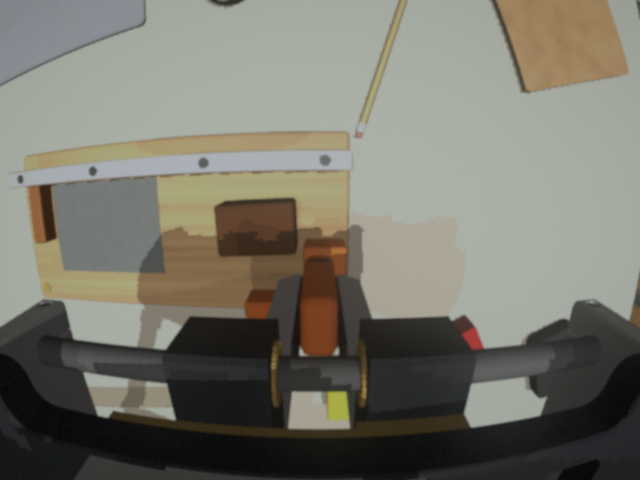

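The stick is held upright: handle at (318,310), heel at (325,250), lip at (265,303). The block at (256,227) lies ahead of it. Next I'll descend onto the board with a guard, lift off slightly, and seat the block against the fence.

Run:
```python
from h import *
r.move_l(W(-14,-134,.025),vel=.12)
r.hold(.1);g=r.move_l(W(-14,-134,.006),vel=.03,guard=4); b=inB(); print("touch",g,b,F())
z=(b[2]+1.5)/1e3
r.move_l(W(-14,-134,z),vel=.05); r.hold(.1)
print("y",r.move_l(W(-14,-125,z),vel=.04,guard=6),inB(),F()); r.hold(.1)
g=r.move_l(W(28,-125,z),vel=.035,guard=6); print("x",g,inB(),F())
r.hold(.2)
k=cal("wrist"); im=vision.snapshot("wrist"); cv2.imwrite("pics/fence.png",im[:,:,::-1])
m=pick("block","wrist",W(25,-86,0)[:2],k,True)
if m is not None: print(m.sum(),fit("block",[(m,k,True)],W(25,-86,0)[:2],[-.057]),W(25,-86,0))
print(z,telemetry.current_t())
```

```text
touch True [ -14.  -134.    11.6] [-0.18 -0.61  2.88]
y False [ -14.1 -124.6   13.1] [ 0.24  0.16 -0.83]
x True [  20.1 -124.8   12. ] [ 0.3  -0.34 -0.49]
6448 (np.float64(0.7864005630096538), array([ 0.55931553, -0.08483341, -0.03516736])) [np.float64(0.5600600524964643), np.float64(-0.08548455930941677), 0.072]
0.013099999999999999 15.6917
```

View pics/fence.png

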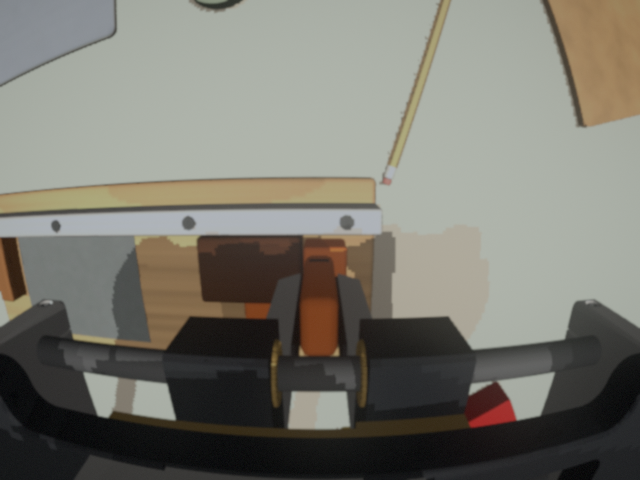

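The block lies flush along the fence at (250,268), seated in the L, and the guard tripped within 1 mm of the expected place. Now I'll feed it along the fence.

Run:
```python
from h import *
z=.0131
r.move_l(W(20,-124.8,z),vel=.03); r.hold(.1)
for y in(-80,-40,0,30):
    g=r.move_l(W(20.2,y,z),vel=.05,guard=15); print(g,inB(),F())
    if g: break
else:
    g=r.move_l(W(20.2,57,z),vel=.03,guard=7); print("end",g,inB(),F())
r.hold(.2); print(inB(),F())
k=cal("wrist"); im=vision.snapshot("wrist"); cv2.imwrite("pics/end.png",im[:,:,::-1]); print(telemetry.current_t())
```

```text
False [ 20.5 -80.   13.2] [ 0.2   0.35 -1.24]
False [ 20.1 -39.8  13. ] [-0.16  0.13 -1.52]
False [20.2  0.1 13.2] [-0.01  0.45 -0.58]
False [20.2 30.3 13.1] [-0.09 -0.15 -1.35]
end True [19.8 51.3 12.6] [ 0.05 -0.64 -0.45]
[19.1 51.1 11.9] [ 0.41 -0.09 -0.95]
20.7167
```

View pics/end.png

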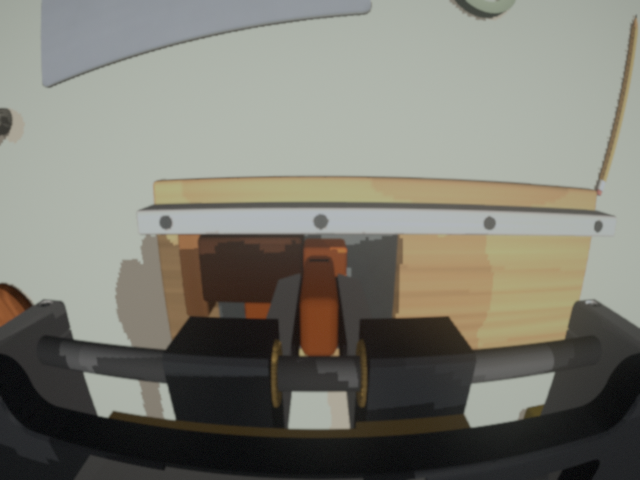

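The block meets the stop at (190,270) and lies flush with the fence. The end position of 51.1 mm matches the expected 51. Now I'll back off diagonally and stand the stick in its old, free place.

Run:
```python
from h import *
r.move_l(W(11,42,.0135),vel=.03)
r.move_l(W(11,42,.09),vel=.1)
x,y=.5202,-.3073
r.move_to([x,y,.162],down(.41)); r.move_l([x,y,.085],vel=.1); r.hold(.1)
g=r.move_l([x,y,.068],vel=.02,guard=3); r.hold(.2); print(g,telemetry.current_ee_pos(),F())
gripper_to(.05); print(telemetry.current_opening())
r.move_l([x,y,.20],vel=.12); r.move_to([.42,-.12,.30],down(0.)); r.hold(.3)
k=cal("wrist"); im=vision.snapshot("wrist"); cv2.imwrite("pics/fin.png",im[:,:,::-1])
for t,xy,w in(("push_stick",(x,y),.41),("block",W(25,90,0)[:2],-.057)):
    m=pick(t,"wrist",xy,k,True)
    if m is not None: print(t,m.sum(),fit(t,[(m,k,True)],xy,[w]),xy)
print(telemetry.current_t(),F())
```

```text
True [ 0.52005495 -0.30722534  0.07155274] [-0.56  0.72  5.07]
0.050415828187269904
push_stick 1656 (np.float64(0.905144694533762), array([ 0.52004473, -0.30852426,  0.38680206])) (0.5202, -0.3073)
block 1783 (np.float64(0.9534187603000034), array([ 0.56977021,  0.09042923, -0.05266826])) [np.float64(0.5700866210508777), np.float64(0.09022960609287413)]
28.7083 [ 0.61 -0.33  0.84]
```

View pics/fin.png

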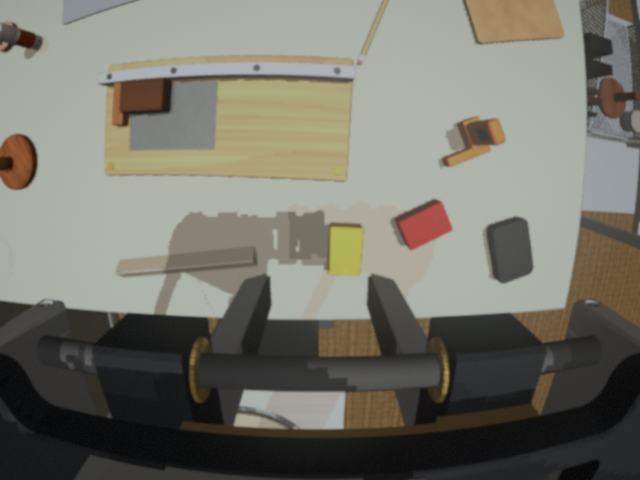

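The block is home at (145,96), against both the fence and the stop. The stick stands upright on the desk at (480,138), and the stand at (15,160) is untouched.

```bash
python3 -c "
from plant import r
print(r.sign_off())"
```

```text
the job is handed in; nothing more can be done
None
```

The block was fed along the fence to the stop, the push stick stands upright on the bare desk off the board, the wooden stand was left where it was, and the job was handed in at about 29 s (no verdict was returned).

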